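Load the rinse spinner and hold its lid at the pulse position

ROBOT

A 7-joint arm with a two-finger parallel gripper is mounted at the origin on a cart in front of the work surface, level with it; the furniture and walls round the work are solid. World frame = base frame: x ahead of the robot, y to its left, z up, the work surface at z = 0. Lengths are in m, angles in rad, forces in N, time in s.
With the tool pointing down it reaches from about 0.4 to 0.85 m from the base axis. Payload 4.5 kg.
Tool frame: the origin (TCP) lies midway between the tips of the shut fingers; the grasp point (between the pads) lies r.grip_depth behind it (r.grip_depth is the distance from the TCP to the grasp point, in m); z points along the fingers, y is the line along which they close (so a half turn about z gives the same grasp; the last joint's range is limited). The gripper opens to 88 mm and grips with 3 to 60 N. Pads are 18 mm wide; open, the fingers measure 123 mm over their backs; the gripper's body (75 mm by 187 mm) begins 45 mm behind the grasp point.
Start: joints at [1.196, 0.689, -0.195, 1.565, 0.157, 0.902, -0.215], TCP at [0.248, -0.574, 0.217] pointing down, gripper open.
Joint ranges: [-3.01, 3.01], [-0.46, 2.08], [-1.47, 1.51], [0.13, 2.56], [-1, 4.14], [0.04, 2.09], [-2.66, 2.66]. Speed limits (rad/s): [2.57, 2.57, 3.14, 3.14, 3.14, 3.14, 3.14].

INTERFACE

Orientations are given as a unit quaternion [w, x, y, z].
In Python, from workcell import sensors, viewer, r, silhouettes, place_of gives the robot as it stands. The module is installed in compiled form; this text tells all that it offers.
- The arm moves only by the tool send_rows, never from a script. Its argument "commands" is a list of rows, each an object of numbers: "dx", "dy", "dz": the shift along the tool's x, y, z in units of 50 mm (1.0 is 50 mm); "rx", "ry", "rz": the turn, a rotation vector about the tool's x, y, z in degrees; "gripper": the opening in per cent of the stroke, from 0 (shut) to 100 (fully open). A call has 1 to 12 rows; each row is the pose to reach, as a shift and turn from the pose commanded when the call began, along the tool's axes at that moment; what a row does not reach only later rows make up. A row lasts 1/8 s, in which the tool goes at most 62.5 mm and 10.7 degrees, less where a joint would pass 70% of its speed; a pose out of reach is approached as far as the arm can. A call with a gripper value outside its range is refused whole. The fingers move at their own pace and stop on an object; "force" is the grip in N (left out, the last holds). Time passes only in rows, so rows that repeat a pose let the fingers close. It gives the time, the measured TCP pose, the force, the opening and the grip force at its end, in the units of the state.
- sensors.observe(): the state, without advancing time (a new reading comes with each control period).
- viewer.snapshot(name): name is "side" or "top" or "wrist"; returns (picture, depth): 384x512x3 uint8, red, green, blue; 384x512 float32, m along the optical axis (not along the pixel's ray), 0 where there is no reading.
- viewer.camera_model(name): a dict with "vertical_fov" (degrees; the focal length in pixels is half the picture's height over the tangent of half this angle, whatever the lens; pixels are square), "cx", "cy" (the principal point, pixels), "xyz" and "rotation" of the camera in the world. Camera axes: x right, y down, z forward; pixel columns grow to the right and rows downward; lengths in m; the calibration is good to about 2 mm. A picture is of the moment at which its call begins: read the wrist's pose just before it. camera_model takes no time and is no camera call; for the wrist camera it gives the pose at the moment of the call.
- r.hand_in(): hands the job in; it is judged then, once.
Trained networks look in the newest picture that a camera, given by its name, has taken for a name from the list of things; names that differ only in an ending like _2 or _b are one class to them, and where a whole thing is asked for, a point or a joint stands for the part that bears it (a point fixed in the world has none). Each returns a list of dicts, best first, with "confidence" (0 to 1); they miss things now and then, are a little off and sometimes report something else, mostly with a low value. They report only what shows in the picture. A call takes as long as a camera call.
- silhouettes(camera, target): "pixels" (384x512 bool, what is visible of it) and "pixel" ([row, column] in pixels, amid what is visible of it).
- place_of(camera, target): "pixel" ([row, column] in pixels: a listed point, or the origin of a listed thing).
The state is a dict: "time": time; "joints": joint angles; "qvel": joint speeds; "joint_efforts": joint torques, N m; "ee_pos": TCP position; "tool_rot": TCP orientation; "force": force on the tool from outside, world axes, zero at the start; "ft_torque": the same for the moment, N m; "width": opening from 0.0 (shut) to 1.0 (fully open); "grasp_force": force on a finger pad.
Only numpy, scipy, OpenCV 4.12 (cv2) and the standard library are available. Lean on these libraries where they do the work, as an engineer would, in place of code of your own. Each camera call takes 0.05 s, during which the arm holds its last target. There are 200 camera calls.

TASK

Rinse-spin the blue glass bar in short pulse mode: lay the bar flat in the trough in the bottom of the blue spinner, then set the grey lid in with its two lugs down through the notches in the rim, fully home, and twist it clockwise (seen from above) against its spring to the yellow mark, half way to the lock, never so far that it starts to push out the red latch pins. The lid springs back if released, so finish while still gripping it and holding it still at the mark. Leave the brass weight, the teal glass block and the metal cup where they stand.

Things in the scene. Friction and masses are not known exactly. Their poses are not given: they have to be found in the camera images.
- spinner: blue round rinse spinner fixed on the bench, 156 mm in diameter, 72 mm high; origin under its centre at bench level, z up. Open well of radius 57 mm, floor 30 mm above the bench. Its x axis runs through the two notches. Two black latch housings with red pins stick out to 91 mm from the axis, 1.31 rad clockwise of the notches. The same after a half turn.
- notch (a point): top of the notch on the spinner's +x side (twin at -x), 65 mm from the axis, 72 mm above the bench; white rim marks. Notches are 34 mm wide gaps in an aluminium ledge: inner radius 60 mm, 66 to 72 mm above the bench, over a track of outer radius 70 mm with its bottom at 56 mm. Lugs lowered through the notches turn beneath the ledge, clockwise only.
- mark (a point): yellow mark on the rim, 0.68 rad clockwise (from above) of the notch, 74 mm from the axis, 72 mm above the bench; its twin is a half turn away. The lid is at the mark when its grip bar and lugs point at both marks.
- trough (a point): on the floor of the well, at its centre, 30 mm above the bench; axes as the spinner's. The trough runs along x between four white corner guides 8 mm high, 31 mm apart inside (y), spanning 23 to 45 mm from the centre in x, so that the middle 46 mm is free for fingers.
- seat (a point): on the spinner's axis, 56 mm above the bench, level with the bottom of the track; axes as the spinner's. The lid's origin comes here when it is fully home.
- lid: loose grey bayonet lid, 0.2 kg, disc of radius 58 mm, 20 mm thick; origin under its centre, z up, lying flat on the bench. Two lugs 24 mm wide and 7 mm thick at the underside reach out to 68 mm at +x and -x. Black grip bar on top along x with white tips. The same after a half turn.
- lid_grip (a point): on the lid's grip bar, 43 mm above the lid's underside, where to grip it; axes as the lid's. The bar is 62 mm long (x), 16 mm wide (y), from 20 to 55 mm above the underside.
- glass_bar: blue glass bar 25 x 100 x 18 mm (x, y, z), its length along its own y axis, lying flat; origin under its centre.
- drive (a joint): sprung drive ring in the track, rad: 0 at rest, grows clockwise seen from above as the lugs push it, 0.6 with the lid at the yellow mark, stop at 1.26. The lid, centred in the notches, turns about 0.08 rad before it meets the ring. The spring resists with 0.075 N m at rest and 0.165 N m at the mark, and turns the lid most of the way back when released.
- latch_1 (a joint): red latch pin by the -y side of the spinner, m: 0 at rest, grows outward as a lug starts to ride onto it (ring beyond about 1.0 rad); it drops into the lug and locks at about 1.23 rad
- latch_2 (a joint): the red latch pin on the other side, likewise
- weight: brass weight with a knob, 42 mm in diameter, 38 mm high, leave alone; origin under its centre
- octagon: teal glass block, eight-sided, 55 mm across, 42 mm high, leave alone; origin under its centre
- cup: grey metal cup, 71 mm in diameter, 88 mm high, leave alone; origin under its centre

How it is judged:
By the outcome, as a careful person would: the job done as asked, in the order asked, and still so for the second after the job is handed in, while the arm keeps its last pose, push and grip.
It also fails if it takes over 58 s, if anything falls off the work surface, if the arm or the gripper's body presses on something with over 40 N, if the wrist force passes 120 N, or if a joint passes its speed limit or range.

## Working session

There is one attempt and no reset: what is moved stays moved. The work goes in short steps, Python scripts to look and compute and a tool call to move; the robot and the scene stay as the last step left them, time stands still between calls to the robot, and variables do not carry over. Pictures are saved under pics/ and viewed, at most 10 in all, crops included, and the job is handed in when it is done.

Besides the shell and the picture viewer there is one more tool, called after "Request:" as name(argument=value, ...), one argument or row to a line, values as JSON. send_rows: Moves the arm, as the interface text tells. Its arguments: {"type":"object","properties":{"commands":{"type":"array","items":{"type":"object","properties":{"dx":{"type":"number"},"dy":{"type":"number"},"dz":{"type":"number"},"rx":{"type":"number"},"ry":{"type":"number"},"rz":{"type":"number"},"gripper":{"type":"number"}}}},"force":{"type":"number"}},"required":["commands"]}

```bash
mkdir -p pics; cat > h.py <<'E'
import numpy as np, cv2
from scipy.spatial.transform import Rotation as R
from workcell import sensors, viewer, r, silhouettes, place_of
def cam(n):
    m=viewer.camera_model(n); f=192/np.tan(np.radians(m["vertical_fov"])/2)
    rot=np.array(m["rotation"],float)
    if rot.shape!=(3,3): rot=R.from_quat(np.roll(rot.ravel(),-1)).as_matrix()
    return f,m["cx"],m["cy"],np.array(m["xyz"]),rot
def ray(c,px,z):
    f,cx,cy,p,M=c; d=M@np.array([(px[1]-cx)/f,(px[0]-cy)/f,1]); return p+d*(z-p[2])/d[2]
def cloud(c,depth):
    f,cx,cy,p,M=c; v,u=np.mgrid[:depth.shape[0],:depth.shape[1]]
    P=np.stack([(u-cx)/f*depth,(v-cy)/f*depth,depth],-1); return P@M.T+p
def save(n,img): cv2.imwrite("pics/"+n+".png",img[:,:,::-1])
E
python3 - <<'E'
from h import *
print(r.grip_depth, sensors.observe())
for n in ["top","side"]:
    print(n,viewer.camera_model(n))
    c=cam(n); img,d=viewer.snapshot(n); save(n+"0",img); P=cloud(c,d); np.savez(n+"0",img=img,d=d)
    for t,z in [("spinner",0),("notch",.072),("mark",.072),("trough",.03),("seat",.056),("lid",0),("lid_grip",.043),("glass_bar",0),("weight",0),("octagon",0),("cup",0)]:
        for o in place_of(n,t)[:3]: print(n,t,round(o["confidence"],2),np.round(o["pixel"],1),np.round(ray(c,o["pixel"],z),4))
E
```

```text
0.0187 {'time': 0.0, 'joints': array([ 1.19579849,  0.69000115, -0.19446845,  1.56635802,  0.15729856,
        0.90251002, -0.21510214]), 'qvel': array([ 0.00065041,  0.00012114, -0.00027929,  0.00165277,  0.00047792,
        0.00069644, -0.00016163]), 'joint_efforts': array([ 2.63780184e-04, -5.27564013e+01, -1.26648076e+00, -1.53433371e+01,
       -5.25623630e-02,  6.58115125e-03,  1.86609773e-04]), 'ee_pos': array([ 0.24809486, -0.57289936,  0.21589449]), 'tool_rot': array([-9.03986611e-04,  9.79177865e-01,  2.03002014e-01, -2.71765919e-04]), 'force': array([ 0.39229024, -0.43575069, -0.49123312]), 'ft_torque': array([ 0.03182256, -0.01866052,  0.02173147]), 'grasp_force': 0.0, 'width': 1.0020950038154766}
top {'vertical_fov': 55.88525763570695, 'cx': 260.3531641928317, 'cy': 182.41166506233, 'xyz': array([ 0.35963443, -0.00645152,  0.92170532]), 'rotation': array([ 0.07935815, -0.69317861,  0.711561  , -0.08298579])}
top spinner 0.75 [202. 254.] [0.5239 0.0037 0.    ]
top notch 0.61 [168.1 260.7] [ 0.5943 -0.0153  0.072 ]
top mark 0.64 [177.5 280.3] [ 0.5695 -0.0621  0.072 ]
top 
[... 550 characters left out ...]
 -0.26560061,  0.87177793, -0.39541156])}
side spinner 0.66 [217.3 265.9] [0.5351 0.0067 0.    ]
side notch 0.63 [181.3 248.9] [ 0.6017 -0.015   0.072 ]
side mark 0.91 [178.9 269.8] [ 0.5634 -0.0524  0.072 ]
side trough 0.78 [212.  266.8] [0.5275 0.0156 0.03  ]
side seat 0.97 [201.3 267.4] [0.5326 0.0061 0.056 ]
side lid 0.72 [296.1 202.9] [0.5176 0.281  0.    ]
side lid_grip 0.95 [280.  200.6] [0.5251 0.2746 0.043 ]
side glass_bar 0.69 [151.9 291.5] [ 0.621  -0.2667  0.    ]
side weight 0.53 [167.8 228.4] [ 0.7311 -0.1002  0.    ]
side weight 0.36 [298.1 202.5] [0.5152 0.2854 0.    ]
side octagon 0.61 [186.6 345.7] [ 0.4194 -0.2145  0.    ]
side cup 0.57 [228.4 160.1] [0.7287 0.1848 0.    ]
```

View pics/top0.png

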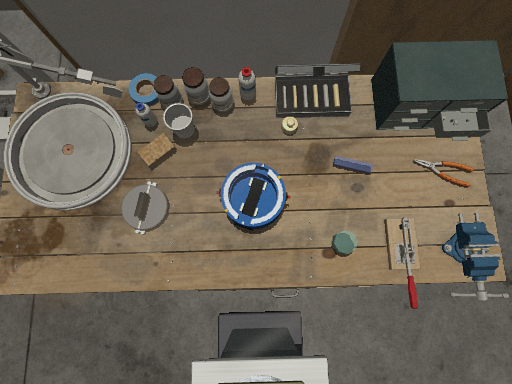

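View pics/side0.png

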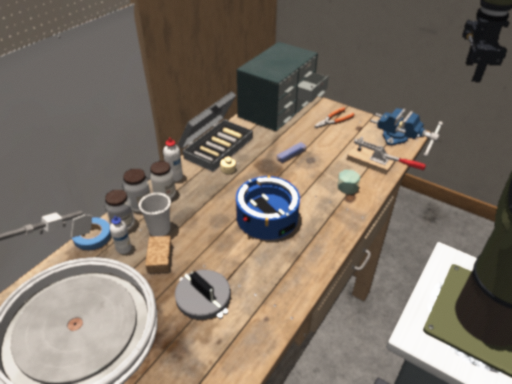

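```bash
cat >> h.py <<'E'
def rect(xy):
    (c,s,a)=cv2.minAreaRect(np.float32(xy*1000)); 
    if s[0]<s[1]: s=s[::-1]; a+=90
    return np.array(c)/1000,np.array(s)/1000,(a+90)%180-90
E
python3 - <<'E'
from h import *
for n in ["top","side"]:
    c=cam(n); img,d=viewer.snapshot(n); P=cloud(c,d)
    for t,z0,z1 in [("glass_bar",.012,.025),("lid",.048,.062),("spinner",.066,.078),("lid",.012,.026)]:
        S=silhouettes(n,t)
        if not S: print(n,t,"none"); continue
        k=S[0]["pixels"]; Q=P[k&(d>0)]
        q=Q[(Q[:,2]>z0)&(Q[:,2]<z1)]
        print(n,t,round(S[0]["confidence"],2),k.sum(),len(q),np.round(np.percentile(Q[:,2],[5,50,95]),3))
        if len(q)>10: print("   rect",rect(q[:,:2]), "circ",cv2.minEnclosingCircle(np.float32(q[:,:2])), q[:,:2].mean(0))
        if t=="glass_bar":
            vv,uu=np.nonzero(k); X=np.array([ray(c,(v,u),.018) for v,u in zip(vv,uu)]); print("   mask@z18",rect(X[:,:2]))
E
```

```text
top glass_bar 0.81 411 369 [0.008 0.018 0.021]
   rect (array([ 0.61433264, -0.25563254]), array([0.09971459, 0.02506376]), 74.97306060791016) circ ((0.6139693260192871, -0.25559768080711365), 0.05012083426117897) [ 0.61365142 -0.2554959 ]
   mask@z18 (array([ 0.61268091, -0.25443846]), array([0.10135022, 0.02893143]), 75.30962371826172)
top lid 0.64 1814 187 [0.007 0.021 0.055]
   rect (array([0.51573047, 0.2798692 ]), array([0.06295539, 0.01764672]), -10.529060363769531) circ ((0.5157111287117004, 0.2797650098800659), 0.03168061003088951) [0.51556682 0.27937416]
top spinner 0.56 3515 1274 [0.028 0.044 0.074]
   rect (array([0.53160535, 0.00546207]), array([0.15498788, 0.15474939]), -45.365421295166016) circ ((0.5305383205413818, 0.006272770464420319), 0.0858338251709938) [0.53063046 0.00481257]
top lid 0.64 1814 1402 [0.007 0.021 0.055]
   rect (array([0.51622546, 0.28022589]), array([0.11528133, 0.11479674]), -62.98599815368652) circ ((0.5166438817977905, 0.2810805141925812), 0.059056464582681656) [0.51453076 0.27763246]
side glass_bar 0.87 301 197 [0.001 0.015 0.019]
   rect (arr
[... 284 characters left out ...]
e lid 0.65 2301 213 [0.006 0.019 0.053]
   rect (array([0.5174295 , 0.28230078]), array([0.06430797, 0.01637583]), -11.282073974609375) circ ((0.5174735188484192, 0.28238409757614136), 0.03231000900268555) [0.51580486 0.28357732]
side spinner 0.62 3510 1001 [0.009 0.046 0.072]
   rect (array([0.53233331, 0.00710171]), array([0.15705754, 0.15595636]), -34.023658752441406) circ ((0.5324387550354004, 0.007838325574994087), 0.08317650109529495) [0.53008135 0.01301454]
side lid 0.65 2301 1680 [0.006 0.019 0.053]
   rect (array([0.51628192, 0.28275067]), array([0.11570673, 0.11417741]), 69.31302642822266) circ ((0.5172280669212341, 0.28224819898605347), 0.05882470682263374) [0.51225902 0.28868235]
```

The top view shows the spinner near (row 195, col 253), the lid near (207, 145), and the blue bar near (165, 352). The cup, weight and octagon stand clear of these. The side view agrees. Next I work out a viewing pose.

```bash
cat >> h.py <<'E'
def go(xyz,yaw_y,o=None):
    "rows units to reach TCP xyz, tool pointing down, tool y axis at world angle yaw_y (deg)"
    o=o or sensors.observe(); q=o["tool_rot"]; T=R.from_quat(np.roll(q,-1))
    a=np.radians(yaw_y); y=np.array([np.cos(a),np.sin(a),0]); z=np.array([0,0,-1.]); x=np.cross(y,z)
    G=R.from_matrix(np.stack([x,y,z],1))
    d=T.inv().apply(np.array(xyz)-o["ee_pos"])/.05; rv=(T.inv()*G).as_rotvec(degrees=True)
    print("d",np.round(d,3),"rv",np.round(rv,2),"rows",np.linalg.norm(d)*.8,np.linalg.norm(rv)/10.7)
def st():
    o=sensors.observe(); T=R.from_quat(np.roll(o["tool_rot"],-1)).as_matrix()
    print("t",round(o["time"],2),"tcp",np.round(o["ee_pos"],4),"yawy",np.round(np.degrees(np.arctan2(T[1,1],T[0,1])),2),"tilt",np.round(T[:2,2],4),"F",np.round(o["force"],1),"M",np.round(o["ft_torque"],2),"w",round(o["width"]*88,1),"g",round(o["grasp_force"],1),"q",np.round(o["joints"],2)); return o
E
python3 - <<'E'
from h import *
m=cam("wrist"); o=st(); T=R.from_quat(np.roll(o["tool_rot"],-1)).as_matrix()
print(m[:3],"cam in tool",T.T@(m[3]-o["ee_pos"]),T.T@m[4])
go((.54,-.10,.33),-15)
E
```

```text
t 1.7 tcp [ 0.2485 -0.5735  0.2168] yawy -66.57 tilt [ 0.0001 -0.0001] F [ 0.4 -0.8  0.1] M [-0.   -0.02 -0.  ] w 87.9 g 0.0 q [ 1.2   0.69 -0.19  1.57  0.16  0.9  -0.22]
(np.float64(303.85013352236257), 256.454660108189, 192.92589969493724) cam in tool [ 0.07292899  0.00125569 -0.16745524] [[ 4.64957280e-04 -9.58098776e-01 -2.86437636e-01]
 [ 9.99999459e-01  7.12023153e-04 -7.58390155e-04]
 [ 9.30562908e-04 -2.86437129e-01  9.58098589e-01]]
d [ 9.114 -6.371 -2.265] rv [ 1.000e-02  0.000e+00 -5.157e+01] rows 9.079133299086992 4.820010014549492
```

Request:
send_rows(
  commands=[
    {"dx": 0,"dy": 0,"dz": -1.5,"rz": 0,"gripper": 100},
    {"dx": 9.1,"dy": -6.4,"dz": -2.26,"rz": -51.6},
    {"dx": 9.1,"dy": -6.4,"dz": -2.26,"rz": -51.6},
    {"dx": 9.1,"dy": -6.4,"dz": -2.26,"rz": -51.6},
    {"dx": 9.1,"dy": -6.4,"dz": -2.26,"rz": -51.6},
    {"dx": 9.1,"dy": -6.4,"dz": -2.26,"rz": -51.6},
    {"dx": 9.1,"dy": -6.4,"dz": -2.26,"rz": -51.6},
    {"dx": 9.1,"dy": -6.4,"dz": -2.26,"rz": -51.6},
    {"dx": 9.1,"dy": -6.4,"dz": -2.26,"rz": -51.6},
    {"dx": 9.1,"dy": -6.4,"dz": -2.26,"rz": -51.6},
    {"dx": 9.1,"dy": -6.4,"dz": -2.26,"rz": -51.6},
    {"dx": 9.1,"dy": -6.4,"dz": -2.26,"rz": -51.6},
  ],
)

```text
invalid input
```

```bash
python3 - <<'E'
from h import *
st(); n="wrist"; c=cam(n); img,d=viewer.snapshot(n); save("w1",img); P=cloud(c,d); np.savez("w1",img=img,d=d,P=P)
for t,z in [("spinner",0),("notch",.072),("mark",.072),("trough",.03),("seat",.056),("glass_bar",0),("octagon",0)]:
    for o in place_of(n,t)[:3]: print(t,round(o["confidence"],2),np.round(o["pixel"],1),np.round(ray(c,o["pixel"],z),4))
for t,z0,z1 in [("glass_bar",.012,.025),("spinner",.066,.078)]:
    S=silhouettes(n,t)
    if not S: print(t,"none"); continue
    k=S[0]["pixels"]; np.save("k_"+t,k); Q=P[k&(d>0)]; q=Q[(Q[:,2]>z0)&(Q[:,2]<z1)]
    print(t,len(q),rect(q[:,:2]),cv2.minEnclosingCircle(np.float32(q[:,:2])),np.percentile(Q[:,2],[5,50,95]))
go((.615,-.255,.05),-15)
E
```

```text
t 1.7 tcp [ 0.2485 -0.5735  0.2168] yawy -66.57 tilt [ 0.0001 -0.0001] F [ 0.4 -0.8  0.1] M [-0.   -0.02 -0.  ] w 87.9 g 0.0 q [ 1.2   0.69 -0.19  1.57  0.16  0.9  -0.22]
glass_bar none
spinner none
d [ 9.259 -2.931  3.335] rv [  0.     0.   -51.58] rows 8.214559585523633 4.820344529403034
```

View pics/w1.png

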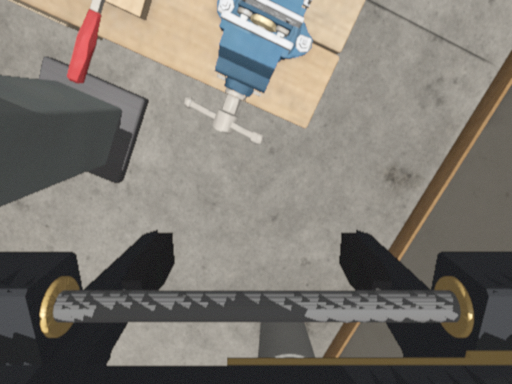

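The move was refused, so this wrist picture still shows the start pose: the vise near (row 40, col 260) and the fingers at the bottom. I'll resend with all keys in each row.

Request:
send_rows(
  commands=[
    {"dx": 0,"dy": 0,"dz": -1.5,"rx": 0,"ry": 0,"rz": 0,"gripper": 100},
    {"dx": 9.1,"dy": -6.4,"dz": -2.26,"rx": 0,"ry": 0,"rz": -51.6,"gripper": 100},
    {"dx": 9.1,"dy": -6.4,"dz": -2.26,"rx": 0,"ry": 0,"rz": -51.6,"gripper": 100},
    {"dx": 9.1,"dy": -6.4,"dz": -2.26,"rx": 0,"ry": 0,"rz": -51.6,"gripper": 100},
    {"dx": 9.1,"dy": -6.4,"dz": -2.26,"rx": 0,"ry": 0,"rz": -51.6,"gripper": 100},
    {"dx": 9.1,"dy": -6.4,"dz": -2.26,"rx": 0,"ry": 0,"rz": -51.6,"gripper": 100},
    {"dx": 9.1,"dy": -6.4,"dz": -2.26,"rx": 0,"ry": 0,"rz": -51.6,"gripper": 100},
    {"dx": 9.1,"dy": -6.4,"dz": -2.26,"rx": 0,"ry": 0,"rz": -51.6,"gripper": 100},
    {"dx": 9.1,"dy": -6.4,"dz": -2.26,"rx": 0,"ry": 0,"rz": -51.6,"gripper": 100},
    {"dx": 9.1,"dy": -6.4,"dz": -2.26,"rx": 0,"ry": 0,"rz": -51.6,"gripper": 100},
    {"dx": 9.1,"dy": -6.4,"dz": -2.26,"rx": 0,"ry": 0,"rz": -51.6,"gripper": 100},
    {"dx": 9.1,"dy": -6.4,"dz": -2.26,"rx": 0,"ry": 0,"rz": -51.6,"gripper": 100},
  ],
)

```text
time: 3.7
ee_pos: [0.5384, -0.0997, 0.3295]
tool_rot: [0.0, 0.793, 0.609, -0.001]
force: [-0.3, -0.3, -0.5]
width: 1.0
grasp_force: 0.0
```

```bash
python3 - <<'E'
from h import *
st(); n="wrist"; c=cam(n); img,d=viewer.snapshot(n); save("w2",img); P=cloud(c,d); np.savez("w2",img=img,d=d,P=P)
for t,z in [("spinner",0),("notch",.072),("mark",.072),("trough",.03),("seat",.056),("glass_bar",0),("octagon",0)]:
    for o in place_of(n,t)[:3]: print(t,round(o["confidence"],2),np.round(o["pixel"],1),np.round(ray(c,o["pixel"],z),4))
for t,z0,z1 in [("glass_bar",.012,.025),("spinner",.066,.078)]:
    S=silhouettes(n,t)
    if not S: print(t,"none"); continue
    k=S[0]["pixels"]; np.save("k_"+t,k); Q=P[k&(d>0)]; q=Q[(Q[:,2]>z0)&(Q[:,2]<z1)]
    print(t,len(q),rect(q[:,:2]),cv2.minEnclosingCircle(np.float32(q[:,:2])),np.percentile(Q[:,2],[5,50,95]))
go((.615,-.255,.05),-15)
E
```

```text
t 3.7 tcp [ 0.5384 -0.0997  0.3295] yawy -14.99 tilt [-0.0008 -0.001 ] F [-0.3 -0.3 -0.5] M [-0.07 -0.09  0.02] w 88.0 g 0.0 q [ 0.41  0.49 -0.5   1.63  0.26  1.09 -0.43]
spinner 0.62 [ 83.4 235.9] [0.5332 0.0051 0.    ]
notch 0.3 [233.9 204.9] [ 0.4314 -0.1951  0.072 ]
mark 0.85 [121.9 272.8] [ 0.5716 -0.0605  0.072 ]
trough 0.75 [ 83.1 235.2] [0.5338 0.0037 0.03  ]
seat 0.69 [ 83.2 230.2] [0.5285 0.0035 0.056 ]
glass_bar 0.89 [222.  321.9] [ 0.6157 -0.2544  0.    ]
octagon 0.7 [117.7 376.1] [ 0.7342 -0.1017  0.    ]
octagon 0.66 [ 83.4 233.8] [0.5301 0.006  0.    ]
octagon 0.59 [231.3 204.8] [ 0.4114 -0.2183  0.    ]
glass_bar 791 (array([ 0.61527362, -0.25517667]), array([0.09901721, 0.02469993]), 75.11962127685547) ((0.6156135201454163, -0.25510886311531067), 0.050035666674375534) [0.0083397  0.01687735 0.01839337]
spinner 4505 (array([0.53187946, 0.0051974 ]), array([0.15476753, 0.15469583]), 60.03575897216797) ((0.5300496816635132, 0.004902511835098267), 0.08185388147830963) [0.02842675 0.05409343 0.07232634]
d [-2.611  2.281  5.595] rv [ 0.    0.01 -0.01] rows 5.265690054171857 0.001331326668208045
```

View pics/w2.png

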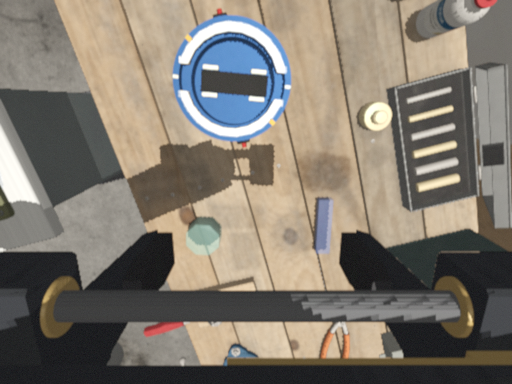

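The wrist view shows the spinner centred near (row 80, col 232), its yellow marks near (122, 272) and (40, 190), white notch marks at left and right, and the bar near (225, 322). Next I get the spinner angle from these colours and work out the grasp move.

```bash
python3 - <<'E'
from h import *
W=np.load("w2.npz"); img=W["img"]; P=W["P"]; c=cam("wrist"); C=np.array([.532,.0052])
hsv=cv2.cvtColor(img,cv2.COLOR_RGB2HSV)
v,u=np.mgrid[:384,:512]
f,cx,cy,p,M=c
def at(z):
    D=np.stack([(u-cx)/f,(v-cy)/f,np.ones_like(u)],-1)@M.T; return p+D*((z-p[2])/D[...,2])[...,None]
X=at(.072)-np.r_[C,0]; rr=np.hypot(X[...,0],X[...,1]); th=np.degrees(np.arctan2(X[...,1],X[...,0]))
H,S,V=[hsv[...,i].astype(int) for i in range(3)]
def blobs(k,nm,lo=4):
    n,l,s,ce=cv2.connectedComponentsWithStats(k.astype(np.uint8))
    for i in range(1,n):
        if s[i,4]>=lo: m=l==i; a=np.mean(X[m][:,:2],0); print(nm,s[i,4],np.round(ce[i],1),"r",round(np.hypot(*a),4),"ang",round(np.degrees(np.arctan2(a[1],a[0])),1))
blobs((rr<.08)&(rr>.066)&(H>12)&(H<32)&(S>90)&(V>120),"yellow")
blobs((rr<.081)&(rr>.071)&(S<60)&(V>150),"white")
Y=at(.038)-np.r_[C,0]; ry=np.hypot(Y[...,0],Y[...,1]); X=Y
blobs((ry<.052)&(S<70)&(V>140),"guide(z.038)")
blobs((ry<.055)&(V<60),"black(z.038)")
k=(ry<.055)&(V<60); 
if k.sum(): print(rect(Y[k][:,:2]))
go((.6153,-.2552,.05),-14.9); go((.6153,-.2552,.004),-14.9)
E
```

```text
yellow 27 [187.8  37.2] r 0.0748 ang 120.9
yellow 23 [272.1 122.3] r 0.0762 ang -59.2
white 64 [244.2  17.1] r 0.0769 ang 61.4
white 30 [205.7  19.8] r 0.0778 ang 97.8
white 453 [185.9  86.7] r 0.0603 ang 173.3
white 156 [284.5  66.7] r 0.0718 ang -1.5
white 4 [264.5  33.5] r 0.0711 ang 37.4
white 14 [178.9  58.1] r 0.0722 ang 142.5
white 23 [284.6  67. ] r 0.0719 ang -1.2
white 11 [178.7  94.2] r 0.0721 ang 178.3
white 185 [255.7 126.4] r 0.0669 ang -76.3
white 11 [195.5 120.6] r 0.0712 ang -149.3
white 9 [234.2 141.4] r 0.0791 ang -103.2
guide(z.038) 104 [210.3  66.8] r 0.0377 ang 131.6
guide(z.038) 101 [258.2  71.3] r 0.0388 ang 7.7
guide(z.038) 101 [208.9  94.1] r 0.0384 ang -170.9
guide(z.038) 96 [256.   98.6] r 0.0392 ang -48.7
d [-2.613  2.288  5.595] rv [ 0.    0.01 -0.11] rows 5.268319766529554 0.010580829216240413
d [-2.613  2.288  6.515] rv [ 0.    0.01 -0.11] rows 5.90637387669549 0.010580829216240413
```

Request:
send_rows(
  commands=[
    {"dx": -2.61,"dy": 2.29,"dz": 5.3,"rx": 0,"ry": 0,"rz": -0.1,"gripper": 100},
    {"dx": -2.61,"dy": 2.29,"dz": 5.3,"rx": 0,"ry": 0,"rz": -0.1,"gripper": 100},
    {"dx": -2.61,"dy": 2.29,"dz": 5.3,"rx": 0,"ry": 0,"rz": -0.1,"gripper": 100},
    {"dx": -2.61,"dy": 2.29,"dz": 5.3,"rx": 0,"ry": 0,"rz": -0.1,"gripper": 100},
    {"dx": -2.61,"dy": 2.29,"dz": 5.3,"rx": 0,"ry": 0,"rz": -0.1,"gripper": 100},
    {"dx": -2.61,"dy": 2.29,"dz": 5.3,"rx": 0,"ry": 0,"rz": -0.1,"gripper": 100},
    {"dx": -2.61,"dy": 2.29,"dz": 6.2,"rx": 0,"ry": 0,"rz": -0.1,"gripper": 60},
    {"dx": -2.61,"dy": 2.29,"dz": 6.5,"rx": 0,"ry": 0,"rz": -0.1,"gripper": 60},
    {"dx": -2.61,"dy": 2.29,"dz": 6.5,"rx": 0,"ry": 0,"rz": -0.1,"gripper": 60},
  ],
  force=20,
)

```text
time: 5.32
ee_pos: [0.6157, -0.2538, 0.0054]
tool_rot: [-0.0, 0.792, 0.61, 0.0]
force: [-0.2, 0.7, -0.1]
width: 0.686
grasp_force: 0.0
```

Request:
send_rows(
  commands=[
    {"dx": 0,"dy": 0,"dz": 0,"rx": 0,"ry": 0,"rz": 0,"gripper": 0},
    {"dx": 0,"dy": 0,"dz": 0,"rx": 0,"ry": 0,"rz": 0,"gripper": 0},
    {"dx": 0,"dy": 0,"dz": 0,"rx": 0,"ry": 0,"rz": 0,"gripper": 0},
    {"dx": 0,"dy": 0,"dz": 0,"rx": 0,"ry": 0,"rz": 0,"gripper": 0},
  ],
)

```text
time: 5.82
ee_pos: [0.6159, -0.2548, 0.0052]
tool_rot: [0.0, 0.793, 0.61, 0.0]
force: [-0.2, -0.7, -1.1]
width: 0.225
grasp_force: 0.0
```

```bash
python3 - <<'E'
from h import *
st(); go((.6153,-.2552,.14),-14.9); go((.5322,.005,.14),69.9)
E
```

```text
t 5.83 tcp [ 0.6159 -0.2548  0.0052] yawy -14.88 tilt [ 0.0006 -0.0003] F [-0.2 -0.7 -1.1] M [ 0.03 -0.07 -0.  ] w 19.8 g 0.0 q [ 0.5   1.03 -0.34  1.55  0.5   0.65 -0.35]
d [-0.011 -0.007 -2.697] rv [0.04 0.01 0.02] rows 2.157470515856403 0.003826891395689593
d [ 4.592 -2.95  -2.699] rv [ 2.000e-02  3.000e-02 -8.478e+01] rows 4.871033318168632 7.923710144254314
```

```bash
python3 - <<'E'
from h import *
st(); img,d=viewer.snapshot("wrist"); save("w3",img[100:,100:412])
S=silhouettes("wrist","glass_bar"); print([(s["confidence"],s["pixel"],s["pixels"].sum()) for s in S])
c=cam("top"); img,d=viewer.snapshot("top"); P=cloud(c,d); S=silhouettes("top","glass_bar")
for s in S[:2]:
    Q=P[s["pixels"]&(d>0)]; q=Q[(Q[:,2]>.01)&(Q[:,2]<.025)]; print(s["confidence"],len(q)); 
    if len(q)>9: print(rect(q[:,:2]))
st()
E
```

```text
t 5.83 tcp [ 0.6159 -0.2548  0.0052] yawy -14.88 tilt [ 0.0006 -0.0003] F [-0.2 -0.7 -1.1] M [ 0.03 -0.07 -0.  ] w 19.8 g 0.0 q [ 0.5   1.03 -0.34  1.55  0.5   0.65 -0.35]
[(0.82, [215.0, 257.7], np.int64(6218))]
0.5 118
(array([ 0.61564728, -0.24969334]), array([0.08754063, 0.02401455]), 74.50118255615234)
t 6.03 tcp [ 0.6156 -0.2547  0.0047] yawy -14.88 tilt [ 0. -0.] F [0.4 0.2 0.4] M [-0.04 -0.02 -0.  ] w 4.3 g 0.0 q [ 0.5   1.03 -0.34  1.55  0.5   0.65 -0.35]
```

View pics/w3.png

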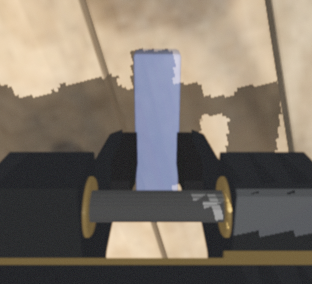

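This crop shows the bar between the fingers (columns 133–180, rows 50–190). The opening still read as closing at that moment, so I check again now.

```bash
python3 - <<'E'
from h import *
st(); c=cam("wrist"); img,d=viewer.snapshot("wrist"); save("w4",img[100:,100:412]); P=cloud(c,d)
S=silhouettes("wrist","glass_bar")
for s in S[:1]:
    Q=P[s["pixels"]&(d>0)]; print(s["confidence"],np.percentile(Q[:,2],[2,25,50,75,98]),rect(Q[Q[:,2]>.012][:,:2]))
o=st(); print(o["width"])
E
```

```text
t 6.03 tcp [ 0.6156 -0.2547  0.0047] yawy -14.88 tilt [ 0. -0.] F [0.4 0.2 0.4] M [-0.04 -0.02 -0.  ] w 4.3 g 0.0 q [ 0.5   1.03 -0.34  1.55  0.5   0.65 -0.35]
0.96 [0.01042843 0.01681073 0.01728061 0.01771986 0.01860442] (array([ 0.61795166, -0.24780121]), array([0.0812334 , 0.02498518]), 75.59767150878906)
t 6.12 tcp [ 0.6156 -0.2546  0.0046] yawy -14.88 tilt [-0.0001  0.    ] F [-0.5  0.3 -0.4] M [-0.04 -0.05 -0.04] w 0.5 g 0.0 q [ 0.5   1.03 -0.34  1.55  0.5   0.65 -0.35]
0.0051259173347718906
```

View pics/w4.png

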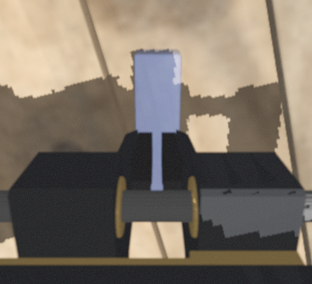

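The fingers have shut over the bar (only a narrow strip shows between them), so they are above it. I measure the fingertips in depth.

```bash
python3 - <<'E'
from h import *
o=st(); c=cam("wrist"); img,d=viewer.snapshot("wrist"); P=cloud(c,d)
T=R.from_quat(np.roll(o["tool_rot"],-1)).as_matrix()
L=(P-o["ee_pos"])@T
for row in (226,230,234,238,245,255,265,275,285,295):
    print(row,[(u,np.round(P[row,u,2],3),np.round(L[row,u],3).tolist()) for u in (228,245,257,275)])
c=cam("side"); img,d=viewer.snapshot("side"); u=lambda p:(c[4].T@(np.array(p)-c[3]))
q=u(o["ee_pos"]); x=int(q[0]/q[2]*c[0]+c[1]); y=int(q[1]/q[2]*c[0]+c[2]); print(x,y)
save("s5",cv2.resize(img[max(y-60,0):y+40,x-60:x+60],None,fx=6,fy=6,interpolation=cv2.INTER_CUBIC))
E
```

```text
t 6.12 tcp [ 0.6156 -0.2546  0.0046] yawy -14.88 tilt [-0.0001  0.    ] F [-0.5  0.3 -0.4] M [-0.04 -0.05 -0.04] w 0.5 g 0.0 q [ 0.5   1.03 -0.34  1.55  0.5   0.65 -0.35]
226 [(228, np.float64(-0.001), [-0.0, -0.018, 0.006]), (245, np.float64(0.018), [0.007, -0.006, -0.013]), (257, np.float64(0.017), [0.007, 0.0, -0.012]), (275, np.float64(0.017), [0.007, 0.01, -0.013])]
230 [(228, np.float64(-0.002), [-0.004, -0.018, 0.007]), (245, np.float64(0.018), [0.005, -0.006, -0.013]), (257, np.float64(0.017), [0.005, 0.0, -0.012]), (275, np.float64(0.028), [0.009, 0.01, -0.023])]
234 [(228, np.float64(-0.016), [-0.013, -0.019, 0.021]), (245, np.float64(0.029), [0.008, -0.006, -0.025]), (257, np.float64(0.029), [0.008, 0.0, -0.024]), (275, np.float64(0.032), [0.009, 0.009, -0.028])]
238 [(228, np.float64(0.037), [0.009, -0.014, -0.032]), (245, np.float64(0.034), [0.008, -0.006, -0.029]), (257, np.float64(0.034), [0.008, 0.0, -0.029]), (275, np.float64(0.037), [0.009, 0.009, -0.032])]
245 [(228, np.float64(0.046), [0.01, -0.013, -0.041]), (245, np.float64(0.041), [0.008, -0.005, -0.037]), (257
[... 417 characters left out ...]
64(0.045), [-0.001, 0.0, -0.04]), (275, np.float64(0.06), [0.008, 0.008, -0.055])]
275 [(228, np.float64(0.099), [0.027, -0.008, -0.094]), (245, np.float64(0.068), [0.008, -0.004, -0.064]), (257, np.float64(0.044), [-0.007, 0.0, -0.039]), (275, np.float64(0.068), [0.008, 0.007, -0.063])]
285 [(228, np.float64(0.106), [0.028, -0.007, -0.101]), (245, np.float64(0.072), [0.006, -0.004, -0.067]), (257, np.float64(0.017), [-0.03, 0.0, -0.012]), (275, np.float64(0.071), [0.005, 0.007, -0.066])]
295 [(228, np.float64(0.108), [0.027, -0.007, -0.103]), (245, np.float64(0.105), [0.025, -0.003, -0.1]), (257, np.float64(0.104), [0.024, 0.0, -0.1]), (275, np.float64(0.105), [0.025, 0.005, -0.1])]
291 153
```

View pics/s5.png

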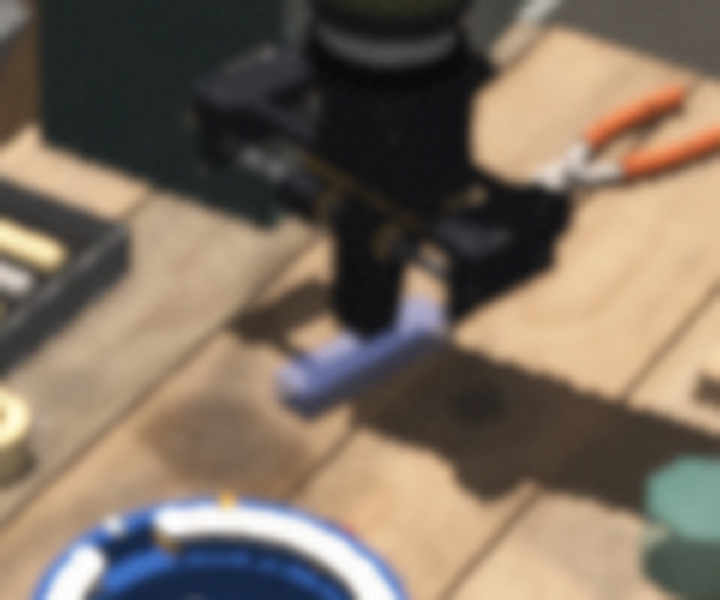

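The fingertips sit about 21 mm higher than the reported TCP: they show at z ≈ 0.026 while the TCP reads 0.005, and the side view shows them shut just above the bar. I'll open, go lower carefully while watching the force, then close.

Request:
send_rows(
  commands=[
    {"dx": 0,"dy": 0,"dz": 0,"rx": 0,"ry": 0,"rz": 0,"gripper": 60},
    {"dx": 0,"dy": 0,"dz": 0,"rx": 0,"ry": 0,"rz": 0,"gripper": 60},
    {"dx": 0,"dy": 0,"dz": 0,"rx": 0,"ry": 0,"rz": 0,"gripper": 60},
    {"dx": 0,"dy": 0,"dz": 0,"rx": 0,"ry": 0,"rz": 0,"gripper": 60},
    {"dx": 0,"dy": 0,"dz": 0.2,"rx": 0,"ry": 0,"rz": 0,"gripper": 60},
    {"dx": 0,"dy": 0,"dz": 0.36,"rx": 0,"ry": 0,"rz": 0,"gripper": 60},
    {"dx": 0,"dy": 0,"dz": 0.36,"rx": 0,"ry": 0,"rz": 0,"gripper": 60},
  ],
)

```text
time: 7.1
ee_pos: [0.6147, -0.2544, -0.0145]
tool_rot: [-0.001, 0.793, 0.61, -0.001]
force: [0.6, -0.6, 0.4]
width: 0.6
grasp_force: 0.0
```

Request:
send_rows(
  commands=[
    {"dx": 0,"dy": 0,"dz": 0,"rx": 0,"ry": 0,"rz": 0,"gripper": 0},
    {"dx": 0,"dy": 0,"dz": 0,"rx": 0,"ry": 0,"rz": 0,"gripper": 0},
    {"dx": 0,"dy": 0,"dz": 0,"rx": 0,"ry": 0,"rz": 0,"gripper": 0},
    {"dx": 0,"dy": 0,"dz": 0,"rx": 0,"ry": 0,"rz": 0,"gripper": 0},
    {"dx": 0,"dy": 0,"dz": 0,"rx": 0,"ry": 0,"rz": 0,"gripper": 0},
  ],
)

```text
time: 7.72
ee_pos: [0.6159, -0.2547, -0.013]
tool_rot: [0.0, 0.793, 0.61, 0.0]
force: [1.0, -0.4, 1.5]
width: 0.28
grasp_force: 20.0
```

```bash
python3 - <<'E'
from h import *
st(); go((.5322,.005,.08),69.9)
E
```

```text
t 7.72 tcp [ 0.6159 -0.2547 -0.013 ] yawy -14.88 tilt [ 0.0005 -0.0002] F [ 1.  -0.4  1.5] M [-0.05 -0.08  0.  ] w 24.6 g 20.0 q [ 0.49  1.06 -0.33  1.55  0.51  0.62 -0.36]
d [ 4.591 -2.95  -1.862] rv [ 2.000e-02  2.000e-02 -8.478e+01] rows 4.61289646907535 7.923213623558663
```

Request:
send_rows(
  commands=[
    {"dx": 0,"dy": 0,"dz": -1.2,"rx": 0,"ry": 0,"rz": 0,"gripper": 0},
    {"dx": 0,"dy": 0,"dz": -2.2,"rx": 0,"ry": 0,"rz": 0,"gripper": 0},
    {"dx": 4.59,"dy": -2.95,"dz": -2.2,"rx": 0,"ry": 0,"rz": -84.8,"gripper": 0},
    {"dx": 4.59,"dy": -2.95,"dz": -2.2,"rx": 0,"ry": 0,"rz": -84.8,"gripper": 0},
    {"dx": 4.59,"dy": -2.95,"dz": -2.2,"rx": 0,"ry": 0,"rz": -84.8,"gripper": 0},
    {"dx": 4.59,"dy": -2.95,"dz": -2.2,"rx": 0,"ry": 0,"rz": -84.8,"gripper": 0},
    {"dx": 4.59,"dy": -2.95,"dz": -2.2,"rx": 0,"ry": 0,"rz": -84.8,"gripper": 0},
    {"dx": 4.59,"dy": -2.95,"dz": -2.2,"rx": 0,"ry": 0,"rz": -84.8,"gripper": 0},
    {"dx": 4.59,"dy": -2.95,"dz": -2.2,"rx": 0,"ry": 0,"rz": -84.8,"gripper": 0},
    {"dx": 4.59,"dy": -2.95,"dz": -2.2,"rx": 0,"ry": 0,"rz": -84.8,"gripper": 0},
    {"dx": 4.59,"dy": -2.95,"dz": -2.2,"rx": 0,"ry": 0,"rz": -84.8,"gripper": 0},
    {"dx": 4.59,"dy": -2.95,"dz": -2.2,"rx": 0,"ry": 0,"rz": -84.8,"gripper": 0},
  ],
)

```text
time: 9.22
ee_pos: [0.5319, 0.0049, 0.0966]
tool_rot: [-0.0, 0.176, 0.984, -0.0]
force: [0.0, -0.3, -1.4]
width: 0.276
grasp_force: 20.0
```

```bash
python3 - <<'E'
from h import *
n="wrist"; st(); c=cam(n); img,d=viewer.snapshot(n); P=cloud(c,d)
S=silhouettes(n,"glass_bar")
for s in S[:1]:
    Q=P[s["pixels"]&(d>0)]; z=np.percentile(Q[:,2],[5,50,95]); print(s["confidence"],z,rect(Q[Q[:,2]>z[1]-.01][:,:2]))
go((.5322,.005,.019),69.9)
go((.5322,.005,.019),69.9)
E
```

```text
t 9.22 tcp [0.5319 0.0049 0.0966] yawy 69.75 tilt [-0.0002 -0.0001] F [ 0.  -0.3 -1.4] M [ 0.05 -0.17  0.01] w 24.3 g 20.0 q [ 0.31  0.84 -0.69  1.93  0.84  0.69  0.3 ]
0.86 [0.12541344 0.12698451 0.12799539] (array([0.5322157, 0.0031522]), array([0.10034872, 0.02511264]), -20.36017608642578)
d [-0.003  0.003  1.555] rv [-0.02  0.01 -0.08] rows 1.2436065905229665 0.007461554870966261
d [-0.003  0.003  1.555] rv [-0.02  0.01 -0.08] rows 1.2436065905229665 0.007461554870966261
```

```bash
cat >> h.py <<'E'
def spin(n,C=(.532,.005),z=.072):
    c=cam(n); img,d=viewer.snapshot(n); f,cx,cy,p,M=c
    v,u=np.mgrid[:384,:512]; D=np.stack([(u-cx)/f,(v-cy)/f,np.ones_like(u)],-1)@M.T; X=p+D*((z-p[2])/D[...,2])[...,None]
    rr=np.hypot(X[...,0]-C[0],X[...,1]-C[1]); hsv=cv2.cvtColor(img,cv2.COLOR_RGB2HSV).astype(int)
    H,S,V=hsv[...,0],hsv[...,1],hsv[...,2]
    k=(rr<.082)&(rr>.066)&(H>12)&(H<32)&(S>90)&(V>120)
    nn,l,s,ce=cv2.connectedComponentsWithStats(k.astype(np.uint8)); out=[]
    for i in range(1,nn):
        if s[i,4]>=8: out.append(X[l==i][:,:2].mean(0)); print("yellow",s[i,4],np.round(ce[i],1),np.round(out[-1],4))
    P=cloud(c,d); k=(abs(P[...,2]-.072)<.004)&(d>0)&(rr<.081)&(rr>.055); q=P[k][:,:2]
    if len(q)>50:
        A=np.c_[2*q,np.ones(len(q))]; from scipy.spatial import ConvexHull
        h=q[ConvexHull(q).vertices]; A=np.c_[2*h,np.ones(len(h))]; s=np.linalg.lstsq(A,(h**2).sum(1),rcond=None)[0]
        print("hull circle",np.round(s[:2],4),round(float(np.sqrt(s[2]+s[0]**2+s[1]**2)),4),len(q))
    return img,d,P
E
python3 - <<'E'
from h import *
img,d,P=spin("wrist"); save("w6",img)
st()
E
```

```text
yellow 133 [333.3 128. ] [0.4931 0.0685]
yellow 17 [179.2 286.6] [ 0.5635 -0.0679]
yellow 22 [333.9 288.2] [0.6035 0.0373]
hull circle [0.5282 0.0048] 0.0756 10945
t 9.38 tcp [0.5321 0.005  0.0968] yawy 69.85 tilt [ 0.0002 -0.0004] F [-0.3  0.7 -1.6] M [-0.01 -0.12 -0.01] w 24.6 g 20.0 q [ 0.31  0.84 -0.69  1.93  0.84  0.69  0.31]
```

View pics/w6.png

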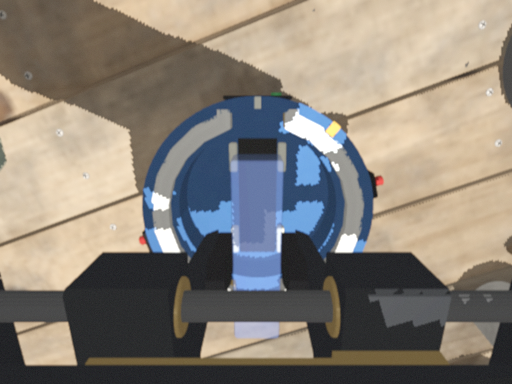

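The bar is centred over the trough: its edges are at columns 234–281, the guides at 237 and 279, and the notch mark at column 257. I'll lower it and release.

Request:
send_rows(
  commands=[
    {"dx": 0,"dy": 0,"dz": 0.8,"rx": 0,"ry": 0,"rz": 0,"gripper": 0},
    {"dx": 0,"dy": 0,"dz": 1.3,"rx": 0,"ry": 0,"rz": 0,"gripper": 0},
    {"dx": 0,"dy": 0,"dz": 1.5,"rx": 0,"ry": 0,"rz": 0,"gripper": 0},
    {"dx": 0,"dy": 0,"dz": 1.58,"rx": 0,"ry": 0,"rz": 0,"gripper": 0},
    {"dx": 0,"dy": 0,"dz": 1.58,"rx": 0,"ry": 0,"rz": 0,"gripper": 0},
  ],
)

```text
time: 10.0
ee_pos: [0.5325, 0.0052, 0.0182]
tool_rot: [0.0, 0.174, 0.985, 0.0]
force: [0.0, -0.2, -1.2]
width: 0.284
grasp_force: 20.0
```

Request:
send_rows(
  commands=[
    {"dx": 0,"dy": 0,"dz": 0.02,"rx": 0,"ry": 0,"rz": 0,"gripper": 0},
    {"dx": 0,"dy": 0,"dz": 0.02,"rx": 0,"ry": 0,"rz": 0,"gripper": 45},
    {"dx": 0,"dy": 0,"dz": 0.02,"rx": 0,"ry": 0,"rz": 0,"gripper": 45},
    {"dx": 0,"dy": 0,"dz": 0.02,"rx": 0,"ry": 0,"rz": 0,"gripper": 45},
    {"dx": 0,"dy": 0,"dz": -0.6,"rx": 0,"ry": 0,"rz": 0,"gripper": 45},
    {"dx": 0,"dy": 0,"dz": -1.8,"rx": 0,"ry": 0,"rz": 0,"gripper": 45},
    {"dx": 0,"dy": 0,"dz": -3.0,"rx": 0,"ry": 0,"rz": 0,"gripper": 45},
    {"dx": 0,"dy": 0,"dz": -3.6,"rx": 0,"ry": 0,"rz": 0,"gripper": 60},
    {"dx": 0,"dy": 0,"dz": -3.6,"rx": 0,"ry": 0,"rz": 0,"gripper": 60},
  ],
)

```text
time: 11.12
ee_pos: [0.5334, 0.0053, 0.1999]
tool_rot: [0.002, 0.175, 0.985, 0.001]
force: [-1.1, 0.5, -0.9]
width: 0.602
grasp_force: 0.0
```

```bash
python3 - <<'E'
from h import *
n="wrist"; st(); img,d,P=spin(n); save("w7",img)
S=silhouettes(n,"glass_bar")
for s in S[:1]:
    Q=P[s["pixels"]&(d>0)]; z=np.percentile(Q[:,2],[5,50,95]); print(s["confidence"],z,rect(Q[Q[:,2]>z[1]-.006][:,:2]))
go((.5165,.281,.19),79); o=st()
E
```

```text
t 11.12 tcp [0.5334 0.0053 0.1999] yawy 69.9 tilt [0.0049 0.0003] F [-1.1  0.5 -0.9] M [ 0.04 -0.17  0.06] w 52.9 g 0.0 q [ 0.39  0.7  -0.82  1.85  0.66  0.89  0.46]
yellow 50 [305.6 117.4] [0.4931 0.0683]
yellow 34 [210.9 231. ] [ 0.57   -0.0603]
hull circle [0.5316 0.0045] 0.0783 7230
0.6 [0.04596893 0.04724823 0.04843897] (array([0.53244836, 0.00389734]), array([0.09956171, 0.02458774]), -19.941078186035156)
d [2.181 5.091 0.137] rv [-0.06 -0.04 -9.09] rows 4.432387234997561 0.8496146080369411
t 11.22 tcp [0.5315 0.0045 0.1971] yawy 69.91 tilt [-0.0009 -0.0009] F [-0.2  0.5 -0.5] M [-0.03 -0.1   0.01] w 53.1 g 0.0 q [ 0.39  0.7  -0.82  1.85  0.66  0.89  0.46]
```

View pics/w7.png

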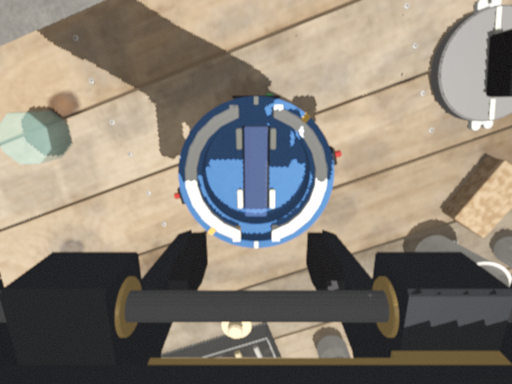

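The bar lies flat in the trough: its top is at z ≈ 0.048, its axis at −19.9°, and it sits between the guides in the picture at (row 165, col 257). The next thing is the lid.

Request:
send_rows(
  commands=[
    {"dx": 2.18,"dy": 5.1,"dz": 0.1,"rx": 0,"ry": 0,"rz": -9.1,"gripper": 60},
    {"dx": 2.18,"dy": 5.1,"dz": 0.1,"rx": 0,"ry": 0,"rz": -9.1,"gripper": 60},
    {"dx": 2.18,"dy": 5.1,"dz": 0.1,"rx": 0,"ry": 0,"rz": -9.1,"gripper": 60},
    {"dx": 2.18,"dy": 5.1,"dz": 0.1,"rx": 0,"ry": 0,"rz": -9.1,"gripper": 60},
    {"dx": 2.18,"dy": 5.1,"dz": 0.1,"rx": 0,"ry": 0,"rz": -9.1,"gripper": 60},
    {"dx": 2.18,"dy": 5.1,"dz": 0.1,"rx": 0,"ry": 0,"rz": -9.1,"gripper": 60},
    {"dx": 2.18,"dy": 5.1,"dz": 0.1,"rx": 0,"ry": 0,"rz": -9.1,"gripper": 60},
  ],
)

```text
time: 12.1
ee_pos: [0.5171, 0.2794, 0.1912]
tool_rot: [-0.001, 0.096, 0.995, -0.002]
force: [-0.3, -1.5, 0.8]
width: 0.6
grasp_force: 0.0
```

```bash
python3 - <<'E'
from h import *
n="wrist"; st(); c=cam(n); img,d=viewer.snapshot(n); P=cloud(c,d)
S=silhouettes(n,"lid")
for s in S[:1]:
    Q=P[s["pixels"]&(d>0)]; print(s["confidence"],len(Q),np.percentile(Q[:,2],[1,50,99]))
    for a,b in ((.05,.06),(.015,.025)):
        q=Q[(Q[:,2]>a)&(Q[:,2]<b)]; print(len(q),rect(q[:,:2]),cv2.minEnclosingCircle(np.float32(q[:,:2])))
for o in place_of(n,"lid_grip")[:2]: print(o,ray(c,o["pixel"],.043))
go((.5165,.281,.004),79)
st()
E
```

```text
t 12.1 tcp [0.5171 0.2794 0.1912] yawy 78.94 tilt [-0.0017 -0.0034] F [-0.3 -1.5  0.8] M [ 0.04 -0.17 -0.06] w 52.8 g 0.0 q [-0.13  0.78 -0.81  1.69  0.67  0.98  0.19]
0.81 8102 [0.0058268  0.01937174 0.05510684]
911 (array([0.51610986, 0.28003802]), array([0.06415636, 0.01567631]), -11.302536010742188) ((0.5158595442771912, 0.27873852849006653), 0.03219052404165268)
6891 (array([0.51627606, 0.27999432]), array([0.11456276, 0.11448236]), -54.60319519042969) ((0.5161093473434448, 0.2796975374221802), 0.058189667761325836)
{'pixel': [173.9, 257.4], 'confidence': 0.71} [0.51591785 0.27886653 0.043     ]
d [0.03  0.03  3.763] rv [-0.11 -0.   -0.13] rows 3.010859205050135 0.015841106635469865
t 12.25 tcp [0.5177 0.2796 0.1922] yawy 78.87 tilt [-0.0004 -0.0019] F [-0.3 -0.3 -0.1] M [ 0.   -0.14  0.02] w 53.1 g 0.0 q [-0.13  0.78 -0.81  1.69  0.67  0.98  0.19]
```

Request:
send_rows(
  commands=[
    {"dx": 0.03,"dy": 0,"dz": 1.2,"rx": 0,"ry": 0,"rz": 0,"gripper": 50},
    {"dx": 0.03,"dy": 0,"dz": 2.2,"rx": 0,"ry": 0,"rz": 0,"gripper": 50},
    {"dx": 0.03,"dy": 0,"dz": 3.1,"rx": 0,"ry": 0,"rz": 0,"gripper": 50},
    {"dx": 0.03,"dy": 0,"dz": 3.6,"rx": 0,"ry": 0,"rz": 0,"gripper": 50},
    {"dx": 0.03,"dy": 0,"dz": 3.76,"rx": 0,"ry": 0,"rz": 0,"gripper": 50},
    {"dx": 0.03,"dy": 0,"dz": 3.76,"rx": 0,"ry": 0,"rz": 0,"gripper": 50},
  ],
  force=50,
)

```text
time: 13.0
ee_pos: [0.5161, 0.2817, 0.005]
tool_rot: [0.0, 0.096, 0.995, -0.0]
force: [0.0, 0.2, 0.3]
width: 0.499
grasp_force: 0.0
```

Request:
send_rows(
  commands=[
    {"dx": 0,"dy": 0,"dz": 0,"rx": 0,"ry": 0,"rz": 0,"gripper": 0},
    {"dx": 0,"dy": 0,"dz": 0,"rx": 0,"ry": 0,"rz": 0,"gripper": 0},
    {"dx": 0,"dy": 0,"dz": 0,"rx": 0,"ry": 0,"rz": 0,"gripper": 0},
    {"dx": 0,"dy": 0,"dz": 0,"rx": 0,"ry": 0,"rz": 0,"gripper": 0},
    {"dx": 0,"dy": 0,"dz": 0,"rx": 0,"ry": 0,"rz": 0,"gripper": 0},
  ],
)

```text
time: 13.62
ee_pos: [0.5161, 0.282, 0.0053]
tool_rot: [0.0, 0.096, 0.995, -0.0]
force: [0.2, -2.7, 5.9]
width: 0.179
grasp_force: 50.0
```

```bash
python3 - <<'E'
from h import *
st(); go((.532,.0045,.13),69.9)
E
```

```text
t 13.62 tcp [0.5161 0.282  0.0053] yawy 79.01 tilt [ 0.0009 -0.0005] F [ 0.2 -2.7  5.9] M [-0.32 -0.09  0.05] w 15.8 g 50.0 q [-0.24  1.02 -0.61  1.79  0.94  0.65 -0.04]
d [-1.373 -5.388 -2.49 ] rv [-0.01  0.06  9.11] rows 4.874119662840181 0.8512505547938933
```

Request:
send_rows(
  commands=[
    {"dx": 0,"dy": 0,"dz": -1.2,"rx": 0,"ry": 0,"rz": 0,"gripper": 0},
    {"dx": 0,"dy": 0,"dz": -2.3,"rx": 0,"ry": 0,"rz": 0,"gripper": 0},
    {"dx": -0.4,"dy": -1.5,"dz": -2.5,"rx": 0,"ry": 0,"rz": 3,"gripper": 0},
    {"dx": -1.37,"dy": -5.39,"dz": -2.5,"rx": 0,"ry": 0,"rz": 9.1,"gripper": 0},
    {"dx": -1.37,"dy": -5.39,"dz": -2.5,"rx": 0,"ry": 0,"rz": 9.1,"gripper": 0},
    {"dx": -1.37,"dy": -5.39,"dz": -2.5,"rx": 0,"ry": 0,"rz": 9.1,"gripper": 0},
    {"dx": -1.37,"dy": -5.39,"dz": -2.5,"rx": 0,"ry": 0,"rz": 9.1,"gripper": 0},
    {"dx": -1.37,"dy": -5.39,"dz": -2.5,"rx": 0,"ry": 0,"rz": 9.1,"gripper": 0},
    {"dx": -1.37,"dy": -5.39,"dz": -2.5,"rx": 0,"ry": 0,"rz": 9.1,"gripper": 0},
  ],
)

```text
time: 14.75
ee_pos: [0.5315, 0.0062, 0.1297]
tool_rot: [-0.0, 0.174, 0.985, 0.001]
force: [-0.4, 1.0, -3.3]
width: 0.175
grasp_force: 50.0
```

```bash
python3 - <<'E'
from h import *
n="wrist"; st(); img,d,P=spin(n); save("w8",img)
S=silhouettes(n,"lid")
for s in S[:1]:
    Q=P[s["pixels"]&(d>0)]; z=np.percentile(Q[:,2],[1,50,99]); print(s["confidence"],len(Q),z)
    q=Q[abs(Q[:,2]-.145)<.006]; print(len(q),cv2.minEnclosingCircle(np.float32(q[:,:2])))
    h=q[cv2.convexHull(np.float32(q[:,:2]),returnPoints=False).ravel()][:,:2]
    h=h[np.hypot(*(h-h.mean(0)).T)>.045]
    A=np.c_[2*h,np.ones(len(h))]; s=np.linalg.lstsq(A,(h**2).sum(1),rcond=None)[0]; print("lid circle",s[:2],np.sqrt(s[2]+s[0]**2+s[1]**2))
go((.532,.0045,.13),69.9);st()
E
```

```text
t 14.75 tcp [0.5315 0.0062 0.1297] yawy 70.01 tilt [0.0001 0.0017] F [-0.4  1.  -3.3] M [ 0.09 -0.14  0.03] w 15.4 g 50.0 q [ 0.34  0.79 -0.74  1.91  0.78  0.75  0.36]
yellow 89 [321.2 125.4] [0.4929 0.0689]
hull circle [0.5333 0.0046] 0.0793 5530
0.71 21181 [0.13010238 0.14393391 0.17957723]
16219 ((0.5316317677497864, 0.004604088608175516), 0.058219872415065765)
lid circle [0.531469   0.00471118] 0.0577870730736879
d [-0.023 -0.041 -0.004] rv [ 0.08 -0.01  0.2 ] rows 0.03767272781148784 0.02016164916748126
t 14.85 tcp [0.5316 0.0068 0.1298] yawy 70.1 tilt [0.0003 0.0014] F [ 0.3 -0.3 -1.7] M [ 0.03 -0.12 -0.03] w 15.7 g 50.0 q [ 0.33  0.79 -0.74  1.91  0.78  0.75  0.36]
```

View pics/w8.png

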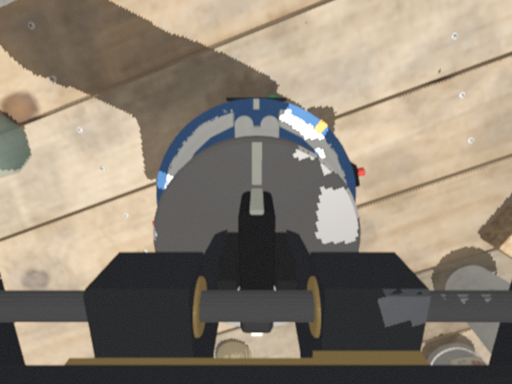

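The lid is held level and centred over the spinner: its circle is at (0.5315, 0.0047) against the spinner's (0.5316, 0.0043). The lug at columns 235–281 lines up with the white notch mark at column 257. I lower it in steps.

Request:
send_rows(
  commands=[
    {"dx": 0,"dy": 0,"dz": 0.5,"rx": 0,"ry": 0,"rz": 0,"gripper": 0},
    {"dx": 0,"dy": 0,"dz": 0.9,"rx": 0,"ry": 0,"rz": 0,"gripper": 0},
    {"dx": 0,"dy": 0,"dz": 1.05,"rx": 0,"ry": 0,"rz": 0,"gripper": 0},
    {"dx": 0,"dy": 0,"dz": 1.12,"rx": 0,"ry": 0,"rz": 0,"gripper": 0},
    {"dx": 0,"dy": 0,"dz": 1.18,"rx": 0,"ry": 0,"rz": 0,"gripper": 0},
    {"dx": 0,"dy": 0,"dz": 1.18,"rx": 0,"ry": 0,"rz": 0,"gripper": 0},
  ],
)

```text
time: 15.6
ee_pos: [0.5319, 0.0047, 0.071]
tool_rot: [0.0, 0.174, 0.985, 0.0]
force: [-0.2, 0.5, -2.0]
width: 0.179
grasp_force: 50.0
```

Request:
send_rows(
  commands=[
    {"dx": 0,"dy": 0,"dz": 0.07,"rx": 0,"ry": 0,"rz": 0,"gripper": 0},
    {"dx": 0,"dy": 0,"dz": 0.14,"rx": 0,"ry": 0,"rz": 0,"gripper": 0},
    {"dx": 0,"dy": 0,"dz": 0.2,"rx": 0,"ry": 0,"rz": 0,"gripper": 0},
    {"dx": 0,"dy": 0,"dz": 0.2,"rx": 0,"ry": 0,"rz": 0,"gripper": 0},
    {"dx": 0,"dy": 0,"dz": 0.2,"rx": 0,"ry": 0,"rz": 0,"gripper": 0},
  ],
)

```text
time: 16.23
ee_pos: [0.5316, 0.0045, 0.0613]
tool_rot: [0.0, 0.174, 0.985, -0.0]
force: [-1.6, -0.9, 6.2]
width: 0.176
grasp_force: 50.0
```

```bash
python3 - <<'E'
from h import *
for n in ("top","wrist"):
    st(); c=cam(n); img,d=viewer.snapshot(n); P=cloud(c,d)
    S=silhouettes(n,"lid")
    for s in S[:1]:
        Q=P[s["pixels"]&(d>0)]; print(n,s["confidence"],len(Q),"disc z",np.median(Q[(Q[:,2]<.095),2]),"top",np.percentile(Q[:,2],98))
        q=Q[abs(Q[:,2]-.076)<.006]; print(cv2.minEnclosingCircle(np.float32(q[:,:2])))
E
```

```text
t 16.23 tcp [0.5316 0.0045 0.0613] yawy 69.92 tilt [ 0.0005 -0.0007] F [-1.6 -0.9  6.2] M [-0.18  0.21 -0.02] w 15.5 g 50.0 q [ 0.28  0.89 -0.63  1.95  0.92  0.62  0.24]
top 0.66 675 disc z 0.07661866838759568 top 0.13465165136091745
((0.5257532000541687, 0.0020178603008389473), 0.05710833519697189)
t 16.32 tcp [0.5316 0.0045 0.0613] yawy 69.92 tilt [ 0.0004 -0.0007] F [-2.6 -0.5  5.9] M [-0.18  0.21  0.01] w 15.5 g 50.0 q [ 0.28  0.89 -0.63  1.95  0.92  0.62  0.24]
```

The lid is seated: disc top at z ≈ 0.0766 (0.076 expected) with a light contact force of about 8 N. I twist clockwise in small steps.

Request:
send_rows(
  commands=[
    {"dx": 0,"dy": 0,"dz": 0,"rx": 0,"ry": 0,"rz": 4,"gripper": 0},
    {"dx": 0,"dy": 0,"dz": 0,"rx": 0,"ry": 0,"rz": 8,"gripper": 0},
    {"dx": 0,"dy": 0,"dz": 0,"rx": 0,"ry": 0,"rz": 12,"gripper": 0},
    {"dx": 0,"dy": 0,"dz": 0,"rx": 0,"ry": 0,"rz": 16,"gripper": 0},
    {"dx": 0,"dy": 0,"dz": 0,"rx": 0,"ry": 0,"rz": 20,"gripper": 0},
    {"dx": 0,"dy": 0,"dz": 0,"rx": 0,"ry": 0,"rz": 20,"gripper": 0},
  ],
  force=60,
)

```text
time: 17.18
ee_pos: [0.5326, 0.0055, 0.0613]
tool_rot: [0.001, 0.342, 0.94, 0.001]
force: [0.7, 0.0, 4.6]
width: 0.172
grasp_force: 60.0
```

```bash
python3 - <<'E'
from h import *
st()
E
```

```text
t 17.18 tcp [0.5326 0.0055 0.0613] yawy 50.0 tilt [0.0021 0.0009] F [0.7 0.  4.6] M [ 0.23 -0.24 -0.01] w 15.2 g 60.0 q [ 0.23  0.87 -0.55  1.95  0.84  0.56 -0.03]
```

Request:
send_rows(
  commands=[
    {"dx": 0,"dy": 0,"dz": 0,"rx": 0,"ry": 0,"rz": 4,"gripper": 0},
    {"dx": 0,"dy": 0,"dz": 0,"rx": 0,"ry": 0,"rz": 8,"gripper": 0},
    {"dx": 0,"dy": 0,"dz": 0,"rx": 0,"ry": 0,"rz": 12,"gripper": 0},
    {"dx": 0,"dy": 0,"dz": 0,"rx": 0,"ry": 0,"rz": 16,"gripper": 0},
    {"dx": 0,"dy": 0,"dz": 0,"rx": 0,"ry": 0,"rz": 18,"gripper": 0},
    {"dx": 0,"dy": 0,"dz": 0,"rx": 0,"ry": 0,"rz": 19,"gripper": 0},
    {"dx": 0,"dy": 0,"dz": 0,"rx": 0,"ry": 0,"rz": 19,"gripper": 0},
    {"dx": 0,"dy": 0,"dz": 0,"rx": 0,"ry": 0,"rz": 19,"gripper": 0},
  ],
)

```text
time: 18.18
ee_pos: [0.5326, 0.0054, 0.0613]
tool_rot: [0.001, 0.492, 0.871, 0.001]
force: [0.2, 0.9, 5.2]
width: 0.175
grasp_force: 60.1
```

```bash
python3 - <<'E'
from h import *
st(); n="wrist"; c=cam(n); img,d,P=spin(n); save("w9",img[60:,80:432]); 
k=(d>0)&(P[...,2]>.105)&(P[...,2]<.116)&(np.hypot(P[...,0]-.532,P[...,1]-.0045)<.036)
print(k.sum(),rect(P[k][:,:2]))
k=(d>0)&(abs(P[...,2]-.076)<.004)&(np.hypot(P[...,0]-.532,P[...,1]-.0045)<.05); print("disc z",np.median(P[k][:,2]))
st()
E
```

```text
t 18.18 tcp [0.5326 0.0054 0.0613] yawy 31.08 tilt [0.0021 0.001 ] F [0.2 0.9 5.2] M [ 0.14 -0.17  0.32] w 15.4 g 60.1 q [ 0.18  0.85 -0.46  1.96  0.75  0.51 -0.28]
yellow 187 [256.2  99.3] [0.4932 0.0684]
yellow 65 [195.6 327.2] [ 0.5307 -0.0667]
yellow 62 [317.4 327.4] [ 0.5956 -0.0278]
yellow 92 [256.1 346.4] [ 0.5704 -0.0599]
hull circle [0.5322 0.0048] 0.0784 17076
4265 (array([0.52849963, 0.00282097]), array([0.06128218, 0.04308215]), -80.21935558319092)
disc z 0.0753904563862559
t 18.23 tcp [0.5326 0.0054 0.0613] yawy 31.09 tilt [0.0021 0.001 ] F [0.  1.1 6.5] M [ 0.15 -0.16  0.34] w 15.6 g 60.1 q [ 0.18  0.85 -0.46  1.96  0.75  0.51 -0.28]
```

View pics/w9.png

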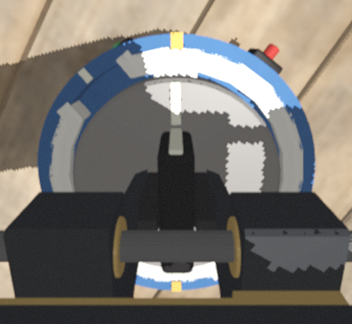

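The white line and grip-bar tip (column 176) point straight at both yellow marks (column 176, rows 40 and 286), with the lid seated and still gripped. I can hand it in now.

```bash
python3 - <<'E'
from h import *
st(); print(r.hand_in())
E
```

```text
t 18.23 tcp [0.5326 0.0054 0.0613] yawy 31.09 tilt [0.0021 0.001 ] F [0.  1.1 6.5] M [ 0.15 -0.16  0.34] w 15.6 g 60.1 q [ 0.18  0.85 -0.46  1.96  0.75  0.51 -0.28]
the job is handed in; nothing more can be done
None
```

I handed the job in at 18.2 s: the bar lies flat in the trough, and the lid is home, twisted clockwise to the yellow mark and still gripped there; I viewed 11 pictures, one over the limit of 10.

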